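Turn the rinsed cement cups over onto their drying posts

ROBOT

A 7-joint arm with a two-finger parallel gripper is mounted at the origin on a cart in front of the work surface, level with it; the furniture and walls round the work are solid. World frame = base frame: x ahead of the robot, y to its left, z up, the work surface at z = 0. Lengths are in m, angles in rad, forces in N, time in s.
With the tool pointing down it reaches from about 0.425 to 0.875 m from the base axis. Payload 4.7 kg.
Tool frame: the origin (TCP) lies on the centre line of the jaws, within the pads' length; the fingertips stand 19 mm ahead of it and the grasp point (between the pads) is the TCP; z points along the fingers, y is the line along which they close (so a half turn about z gives the same grasp; the last joint's range is limited). The gripper opens to 87 mm and grips with 3 to 60 N. Pads are 19 mm wide; open, the fingers measure 117 mm over their backs; the gripper's body (75 mm by 190 mm) begins 51 mm behind the grasp point.
Start: joints at [1.254, 0.321, -0.07, 1.45, 0.023, 1.371, -0.057], TCP at [0.211, -0.615, 0.242] pointing down, gripper open.
Joint ranges: [-2.86, 2.86], [-0.3, 2.09], [-1.38, 1.24], [0.06, 2.45], [-1.56, 4.7], [0.09, 2.05], [-2.69, 2.69]. Speed limits (rad/s): [2.57, 2.57, 3.14, 3.14, 3.14, 3.14, 3.14].

INTERFACE

Orientations are given as a 3x3 rotation matrix whose columns are the frame's x, y, z axes.
In Python, from cell import bot gives the robot as it stands. Calls block until the motion is done:
- bot.movep(position, orientation): joint-space move of the TCP to a pose.
- bot.move_straight(position, frame=None, rate=0.15, f_stop=None): straight line of the TCP; frame=None keeps the orientation; rate is the mean speed in m/s. With f_stop (N) it stops when the force on the tool has changed by that much, and returns True; else False.
- bot.set_joints(angles): joint-space move.
- bot.gripper_to(opening): finger opening in m; the grip force is fixed at half the most; returns when the fingers have stopped.
- bot.sleep(seconds).
- bot.ik(position, orientation): joint angles nearest the present ones, or None.
- bot.get_state(): the state.
- bot.read_camera(name): name is "side" or "top" or "wrist"; returns a dict with "color" (400x640x3 uint8, blue, green, red), "z_map" (400x640 float32, m along the optical axis (not along the pixel's ray), 0 where there is no reading), "fovy" (degrees; the focal length in pixels is half the picture's height over the tangent of half this angle, whatever the lens; pixels are square), "cx", "cy" (the principal point, pixels), "dist" ([k1, k2, p1, p2, k3] as OpenCV has them; the pictures are not rectified), "R" (3x3) and "t" (3): a world point X has camera coordinates R X + t. Camera axes: x right, y down, z forward; pixel columns grow to the right and rows downward; lengths in m; the calibration is good to about 2 mm. A picture is of the moment at which its call begins.
A pose or a line that the arm cannot do raises bot.IKError and nothing moves.
- bot.close_job(): hands the job in; it is judged then, once.
Trained networks look in a picture, given as the dict that the camera call returned (one of the last four; its "shot" number tells which), for a name from the list of things; names that differ only in an ending like _2 or _b are one class to them, and where a whole thing is asked for, a point or a joint stands for the part that bears it (a point fixed in the world has none). Each returns a list of dicts, best first, with "p" (0 to 1); they miss things now and then, are a little off and sometimes report something else, mostly with a low value. They report only what shows in the picture. A call takes as long as a camera call. They do not tell look-alikes from the thing itself.
- bot.trace(picture, query): "mask" (400x640 bool, what is visible of it) and "position" ([column, row] in pixels, amid what is visible of it).
- bot.pinpoint(picture, query): "position" ([column, row] in pixels: a listed point, or the origin of a listed thing).
The state is a dict: "t": time; "joint_positions": joint angles; "dq": joint speeds; "tau": joint torques, N m; "tool_pos": TCP position; "tcp_rot": TCP orientation; "wrist_force": force on the tool from outside, world axes, zero at the start; "wrist_torque": the same for the moment, N m; "grip_width": finger opening in m; "grasp_force": force on a finger pad.
Only numpy, scipy, OpenCV 4.12 (cv2) and the standard library are available. Lean on these libraries where they do the work, as an engineer would, in place of code of your own. Each camera call takes 0.05 s, during which the arm holds its last target. There are 200 camera calls.

TASK

The two rinsed cement cups are lying on their draining rests. Turn each one upside down and lower it over its own drying post, the tall blue cup on the tall blue-banded post and the short orange cup on the short orange-banded post, until its rim sits flat on the foot; do not let go of a cup while it is still high on the post. Leave everything else on the bench standing where it is.

Things in the scene. Friction and masses are not known exactly. Their poses are not given: they have to be found in the camera images.
- tall_cup: open plastic cup, Ø46 mm outside, Ø39 inside, 110 mm long, bottom 4 mm thick, blue with white rings near its closed end, 0.05 to 0.1 kg. Starts lying on a rest, mouth downhill. Origin: centre of the outside of the closed end; +z along its axis to the mouth
- tall_cup_rim (a point): centre of the blue tall cup's mouth, 110 mm from the origin along its +z
- short_cup: open plastic cup, Ø46 mm outside, Ø39 inside, 80 mm long, bottom 4 mm thick, orange with white rings near its closed end, 0.05 to 0.1 kg. Starts lying on a rest, mouth downhill. Origin: centre of the outside of the closed end; +z along its axis to the mouth
- short_cup_rim (a point): centre of the orange short cup's mouth, 80 mm from the origin along its +z
- tall_stand: fixed drying stand: steel foot Ø84 mm, 8 mm high, blue on top; upright steel post Ø28 mm with a blue band, top 107 mm above the bench (last 12 mm coned to Ø14). Three ribs on the foot carry an inverted cup's rim 12 mm above the bench; about 5 mm play all round the post. Origin: centre of the underside; +z up
- tall_stand_seat (a point): on the tall post's axis, 12 mm above the bench, where the rim centre of the seated tall cup comes
- short_stand: fixed drying stand: steel foot Ø84 mm, 8 mm high, orange on top; upright steel post Ø28 mm with an orange band, top 77 mm above the bench (last 12 mm coned to Ø14). Three ribs on the foot carry an inverted cup's rim 12 mm above the bench; about 5 mm play all round the post. Origin: centre of the underside; +z up
- short_stand_seat (a point): on the short post's axis, 12 mm above the bench, where the rim centre of the seated short cup comes
- rest_a: fixed two-bar draining rest, foot 115 x 46 mm, bars narrower than the cup so its sides are free. The tall blue cup starts on it, mouth toward the rest's +x (away from the robot, yaw within 0.7 rad) and 20 degrees below level; rim centre at x=45, z=40 mm. Stop fingers beyond the rim; lift straight up. Origin: centre of the underside
- rest_b: fixed two-bar draining rest, foot 115 x 46 mm, bars narrower than the cup so its sides are free. The short orange cup starts on it, mouth toward the rest's +x (away from the robot, yaw within 0.7 rad) and 20 degrees below level; rim centre at x=45, z=40 mm. Stop fingers beyond the rim; lift straight up. Origin: centre of the underside
- glue_pot: loose bystander: grey cement pot with black lid and knob, Ø85 x 113 mm. Origin: centre of its underside; to be left where it stands
- jar: loose bystander: clear jar with white lid, Ø64 x 97 mm. Origin: centre of its underside; to be left where it stands
- white_spool: loose bystander: white thread spool, Ø38 x 49 mm. Origin: centre of its underside; to be left where it stands
- red_spool: loose bystander: red thread spool, Ø38 x 49 mm. Origin: centre of its underside; to be left where it stands
- wax: loose bystander: cream wax block, 34 x 62 x 24 mm. Origin: centre of its underside; to be left where it stands
- tape_measure: loose bystander: yellow tape measure, 31 x 98 x 65 mm high. Origin: centre of its underside; to be left where it stands
- black_tape: loose bystander: roll of black tape lying flat, Ø58 x 19 mm. Origin: centre of its underside; to be left where it stands
Things that resemble listed ones, but are neither listed nor needed, are in the scene too. What is shaped like the short_cup but green, pink or turquoise is not meant.

How it is judged:
By the outcome, as a careful person would: the job done as asked, in the order asked, and still so for the second after the job is handed in, with the robot touching nothing.
It also fails if it takes over 67 s, if anything falls off the work surface, if the arm or the gripper's body presses on something with over 40 N, if the wrist force passes 120 N, or if a joint passes its speed limit or range.

## Working session

There is one attempt and no reset: what is moved stays moved. The work goes in short steps, each a Python script; the robot and the scene stay as the last script left them, time stands still between calls to the robot, and variables do not carry over. Pictures are saved under pics/ and viewed, at most 10 in all, crops included, and the job is handed in when it is done.

```bash
mkdir -p pics; ls
python3 - <<'E'
from cell import bot
import cv2,pickle
d={}
for n in("top","side"):
    p=bot.read_camera(n); d[n]=p; cv2.imwrite(f"pics/{n}0.png",p["color"])
    print(n,p["fovy"],p["cx"],p["cy"],p["dist"],p["R"],p["t"])
    for q in("tall_cup","short_cup","tall_stand","short_stand","rest_a"):
        print(q,[(round(r["p"],2),[int(v) for v in r["position"]],int(r["mask"].sum())) for r in bot.trace(p,q)])
    for q in("tall_cup","tall_cup_rim","short_cup","short_cup_rim","tall_stand_seat","short_stand_seat","rest_a"):
        print(q,[(round(r["p"],2),[int(v) for v in r["position"]]) for r in bot.pinpoint(p,q)])
pickle.dump(d,open("d0.pkl","wb"))
print(bot.get_state()["t"])
E
```

```text
pics
top 53.26614908329464 329.89160468245984 200.3823043762294 [-0.05861052  0.          0.          0.          0.        ] [[ 2.84800923e-02 -9.99587069e-01  3.81774595e-03]
 [-9.86087167e-01 -2.87207893e-02 -1.63729091e-01]
 [ 1.63771131e-01  8.98389337e-04 -9.86497952e-01]] [-0.02565501  0.58698148  1.05941277]
tall_cup [(0.55, [372, 216], 728)]
short_cup [(0.95, [337, 284], 483), (0.83, [288, 199], 520), (0.83, [277, 287], 489), (0.6, [263, 131], 425), (0.59, [209, 232], 693)]
tall_stand [(0.95, [209, 230], 765)]
short_stand [(0.59, [446, 243], 659), (0.34, [281, 216], 272)]
rest_a [(0.6, [366, 234], 30), (0.47, [281, 218], 234)]
tall_cup [(0.66, [359, 200]), (0.63, [381, 233]), (0.3, [401, 180])]
tall_cup_rim [(0.73, [361, 200])]
short_cup [(0.96, [279, 271]), (0.72, [324, 290]), (0.69, [278, 211])]
short_cup_rim [(0.97, [276, 305]), (0.69, [295, 193]), (0.69, [255, 140]), (0.57, [350, 278]), (0.44, [311, 253])]
tall_stand_seat [(0.72, [209, 233]), (0.42, [399, 178])]
short_stand_seat [(0.74, [445, 249]), (0.21, [277, 211])]
rest_a [(0.57, [367, 218]), (0.46, [288, 207])]
side
[... 226 characters left out ...]
3  ]] [0.53563992 0.16373163 0.80685579]
tall_cup [(0.75, [351, 197], 674)]
short_cup [(0.89, [404, 262], 987), (0.87, [306, 231], 535), (0.7, [413, 232], 517), (0.58, [205, 238], 547)]
tall_stand [(0.8, [294, 304], 1872)]
short_stand []
rest_a [(0.95, [308, 248], 633), (0.86, [353, 215], 488), (0.72, [292, 303], 1794)]
tall_cup [(0.91, [370, 192])]
tall_cup_rim [(0.68, [333, 208]), (0.25, [394, 209])]
short_cup [(0.84, [208, 230]), (0.83, [314, 228]), (0.77, [385, 259]), (0.66, [418, 239])]
short_cup_rim [(0.86, [408, 223]), (0.69, [425, 269]), (0.68, [298, 228]), (0.58, [211, 242]), (0.24, [333, 206])]
tall_stand_seat [(0.97, [295, 307])]
short_stand_seat [(0.49, [395, 189])]
rest_a []
1.3
```

View pics/top0.png

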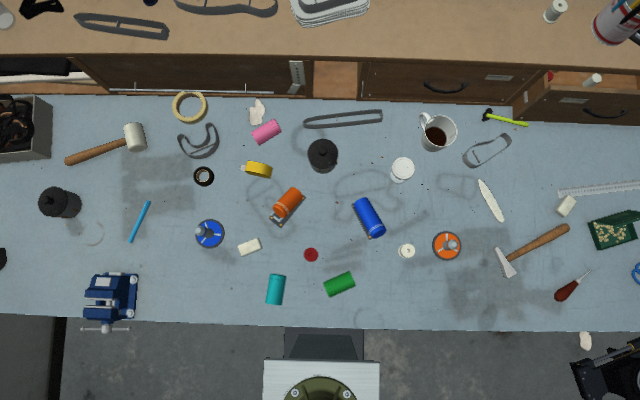

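View pics/side0.png

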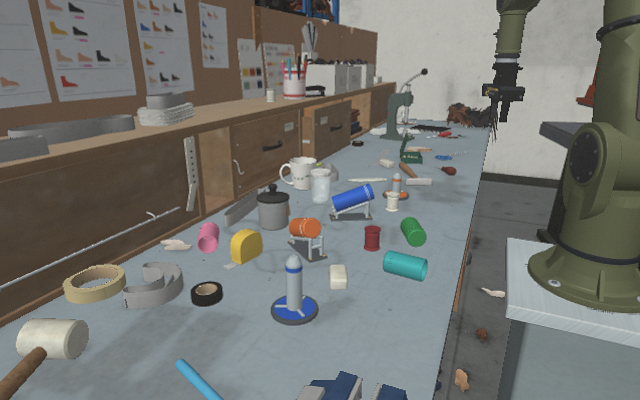

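The top view shows the blue cup on its rest at (370,218), the orange cup on its rest at (288,202), the blue stand at (209,233) and the orange stand at (446,245). Possible mix-ups are the green cup (339,284), turquoise cup (276,289) and pink cup (266,131), none of them on a rest. The blue pen (140,222) and orange things are also out. In the side view the cups are at (352,198) and (305,228), the tall stand at (294,295) and the short stand at (397,188).

```bash
cat > h.py <<'E'
import numpy as np,cv2
from scipy.optimize import least_squares
from scipy.spatial.transform import Rotation as Ro
def cloud(p):
    h,w=p["z_map"].shape; f=h/2/np.tan(np.radians(p["fovy"])/2)
    K=np.array([[f,0,p["cx"]],[0,f,p["cy"]],[0,0,1.]])
    u,v=np.meshgrid(np.arange(w),np.arange(h))
    n=cv2.undistortPoints(np.stack([u,v],-1).reshape(-1,1,2).astype(np.float64),K,np.array(p["dist"]))[:,0]
    z=p["z_map"].reshape(-1,1).astype(float)
    X=(np.c_[n,np.ones(len(n))]*z-p["t"])@p["R"]
    X[z[:,0]==0]=np.nan
    return X.reshape(h,w,3)
def project(p,X):
    h=p["z_map"].shape[0]; f=h/2/np.tan(np.radians(p["fovy"])/2)
    K=np.array([[f,0,p["cx"]],[0,f,p["cy"]],[0,0,1.]])
    return cv2.projectPoints(np.atleast_2d(X).astype(float),cv2.Rodrigues(p["R"])[0],p["t"],K,np.array(p["dist"]))[0][:,0]
def hue(p,col):
    H=cv2.cvtColor(p["color"],cv2.COLOR_BGR2HSV)
    a,b=((105,125) if col=="blue" else (5,16))
    return (H[...,0]>=a)&(H[...,0]<=b)&(H[...,1]>150)&(H[...,2]>50)
def near(p,col,xy,r=.08,zmin=.02,zmax=.15):
    C=cloud(p); m=hue(p,col)&(np.hypot(C[...,0]-xy[0],C[...,1]-xy[1])<r)&(C[...,2]>zmin)&(C[...,2]<zmax)
    return C[m]
T=np.radians(20)
def fit_rest_cup(P,L,xy,yaw0=0):
    # params: rim xy (world), yaw; rim z=.04, pitch fixed; surface residual + axial extent
    def res(q):
        d=np.array([np.cos(T)*np.cos(q[2]),np.cos(T)*np.sin(q[2]),-np.sin(T)])
        r=P-[q[0],q[1],.04+q[3]]; s=r@d
        rad=np.linalg.norm(r-s[:,None]*d,axis=1)-.023
        ax=np.maximum(s,0)+np.minimum(s+L,0)   # must lie in [-L,0]
        cap=np.where(np.abs(s+L)<.004,np.maximum(rad,0),rad)
        return np.r_[cap,ax]
    best=min((least_squares(res,[xy[0]+.04*np.cos(y),xy[1]+.04*np.sin(y),y,0],loss="soft_l1",f_scale=.002) for y in(-.5,0,.5)),key=lambda s:s.cost)
    q=best.x; d=np.array([np.cos(T)*np.cos(q[2]),np.cos(T)*np.sin(q[2]),-np.sin(T)])
    s=(P-[q[0],q[1],.04+q[3]])@d
    return q,np.percentile(s,[1,99]),np.sqrt(np.mean(best.fun**2))
E
python3 - <<'E'
from h import *; import pickle
d=pickle.load(open("d0.pkl","rb"))
C=cloud(d["top"]); px={"blue":(218,370),"orange":(202,288)}; L={"blue":.11,"orange":.08}
sp={"blue":(233,209),"orange":(246,446)}
for c in px:
    xy=C[px[c]][:2]; Ps=[near(d[n],c,xy) for n in("top","side")]
    for P in(Ps[0],Ps[1],np.vstack(Ps)): 
        q,s,e=fit_rest_cup(P,L[c],P.mean(0)[:2]); print(c,len(P),q.round(4),s.round(4),round(e,4))
    xy=C[sp[c]][:2]
    for n in("top","side"):
        D=cloud(d[n]); r=np.hypot(D[...,0]-xy[0],D[...,1]-xy[1]); h=D[...,2]
        foot=D[(r<.06)&(h>.0045)&(h<.011)&hue(d[n],c)]
        ctr,rad=cv2.minEnclosingCircle(foot[:,:2].astype(np.float32))
        post=D[(r<.04)&(h>.02)&(h<.15)]
        z=np.percentile(post[:,2],99)
        b=post[post[:,2]<z-.014]
        f=least_squares(lambda q:np.hypot(b[:,0]-q[0],b[:,1]-q[1])-.014,ctr,loss="soft_l1",f_scale=.002).x if len(b)>5 else None
        print(c,n,"foot",np.round(ctr,4),round(rad,4),len(foot),foot[:,2].mean().round(4),"post",f,len(b),"top z",z.round(4))
E
```

```text
blue 627 [ 0.5862 -0.0931  0.4966 -0.0007] [-0.1101 -0.0016] 0.001
blue 525 [ 0.5908 -0.0945  0.4841 -0.0022] [-0.1096 -0.0051] 0.0012
blue 1152 [ 0.5871 -0.0952  0.4864 -0.0008] [-0.1097 -0.0011] 0.0013
blue top foot [0.4897 0.3339] 0.0366 237 0.0084 post [0.48890348 0.33400643] 89 top z 0.1089
blue side foot [0.4914 0.3327] 0.0368 429 0.0089 post [0.49078986 0.33173448] 616 top z 0.1071
orange 459 [ 0.6076  0.0879 -0.6458 -0.0007] [-0.0804 -0.0008] 0.0011
orange 453 [ 0.6059  0.0852 -0.6964 -0.0028] [-0.0811 -0.0028] 0.001
orange 912 [ 0.6074  0.0864 -0.6549 -0.0013] [-0.081  -0.0015] 0.001
orange top foot [ 0.4744 -0.3449] 0.0368 267 0.008 post [ 0.47341133 -0.34558854] 55 top z 0.079
orange side foot [ 0.4755 -0.3458] 0.0343 25 0.0084 post [ 0.47471911 -0.34601691] 115 top z 0.0765
```

```bash
cat > plan.py <<'E'
from h import *
CUP={"blue":dict(rim=[.587,-.0945],yaw=.488,L=.11,st=[.490,.333]),"orange":dict(rim=[.607,.0867],yaw=-.66,L=.08,st=[.474,-.3457])}
def frames(c,beta,sg,phi,g):
    """g: grip distance from closed end along axis; returns grasp pose, R_final, fn tcp at final for rim height"""
    k=CUP[c]; y=k["yaw"]; ys=np.array([-np.sin(y),np.cos(y),0])
    d=np.array([np.cos(T)*np.cos(y),np.cos(T)*np.sin(y),-np.sin(T)])
    z=Ro.from_rotvec(ys*beta).apply(d); Y=sg*ys
    Rg=np.c_[np.cross(Y,z),Y,z]
    pg=np.r_[k["rim"],.04]-d*(k["L"]-g)
    Rf=(Ro.from_euler("z",phi)*Ro.from_rotvec(ys*np.radians(70))).as_matrix()@Rg
    return pg,Rg,Rf,z
LO=np.array([-2.86,-.3,-1.38,.06,-1.56,.09,-2.69]);HI=np.array([2.86,2.09,1.24,2.45,4.7,2.05,2.69])
def margin(q): return -9 if q is None else np.minimum(q-LO,HI-q).min()
E
python3 - <<'E'
from plan import *; from cell import bot
import pickle,time
t0=time.time(); bot.ik([.5,0,.2],np.diag([1,-1,-1.])); print(time.time()-t0)
d=pickle.load(open("d0.pkl","rb")); C=cloud(d["top"])
for n,(u,v) in dict(pot=(323,150),jar=(403,167),wsp=(407,249),rsp=(311,254),green=(339,284),turq=(276,289),tape=(258,169),wax=(249,246),mug=(437,130)).items(): print(n,C[v,u].round(3))
for c in CUP:
    out=[]; g=.035; k=CUP[c]
    for bd in(20,35,50,65,90):
      for sg in(1,-1):
        pg,Rg,_,z=frames(c,np.radians(bd),sg,0,g)
        ga=[bot.ik(p,Rg) for p in(pg,pg-.09*z,pg+[0,0,.13])]
        mg=min(map(margin,ga))
        if mg<0: continue
        for phi in np.arange(-180,180,30):
            Rf=frames(c,np.radians(bd),sg,np.radians(phi),g)[2]
            fa=[bot.ik(np.r_[k["st"],h+k["L"]-g],Rf) for h in(.012,.16)]
            m=min(map(margin,fa))
            if m>0: out.append((round(min(mg,m),2),bd,sg,phi,np.round(Rf[:,2],2).tolist(),round(np.abs(ga[2]-fa[1]).max(),2)))
    out.sort(key=lambda o:-o[0]); print(c); [print(o) for o in out[:14]]
E
```

```text
0.0027418136596679688
pot [0.713 0.014 0.111]
jar [ 0.677 -0.204  0.095]
wsp [ 0.46  -0.227  0.03 ]
rsp [0.439 0.039 0.029]
green [ 0.36  -0.04   0.045]
turq [0.342 0.129 0.046]
tape [0.668 0.194 0.062]
wax [0.456 0.213 0.024]
mug [ 0.808 -0.316  0.031]
blue
(np.float64(0.2), 35, -1, np.int64(90), [0.27, -0.51, -0.82], np.float64(1.73))
(np.float64(0.2), 35, -1, np.int64(120), [0.49, -0.3, -0.82], np.float64(1.61))
(np.float64(0.2), 50, -1, np.int64(150), [0.77, -0.03, -0.64], np.float64(1.32))
(np.float64(0.2), 65, 1, np.int64(-120), [0.03, 0.91, -0.42], np.float64(1.55))
(np.float64(0.2), 65, 1, np.int64(-90), [-0.42, 0.8, -0.42], np.float64(1.81))
(np.float64(0.2), 65, 1, np.int64(-60), [-0.77, 0.48, -0.42], np.float64(1.75))
(np.float64(0.2), 90, 1, np.int64(-120), [0.04, 1.0, -0.0], np.float64(1.9))
(np.float64(0.2), 90, 1, np.int64(-90), [-0.47, 0.88, -0.0], np.float64(1.38))
(np.float64(0.17), 35, -1, np.int64(-30), [-0.57, 0.02, -0.82], np.float64(2.33))
(np.float64(0.16), 65, 1, np.int64(120), [0.77, -0.48, -0.42], np.float64(1.55))
(np.float64(0.14), 50, 1, np.int64(-120), 
[... 711 characters left out ...]
0, 1, np.int64(120), [-0.14, -0.99, -0.0], np.float64(1.54))
(np.float64(0.2), 50, 1, np.int64(-120), [0.71, 0.29, -0.64], np.float64(1.56))
(np.float64(0.2), 50, 1, np.int64(-90), [0.47, 0.61, -0.64], np.float64(1.28))
(np.float64(0.2), 50, 1, np.int64(-60), [0.1, 0.76, -0.64], np.float64(1.02))
(np.float64(0.2), 65, 1, np.int64(120), [-0.12, -0.9, -0.42], np.float64(1.96))
(np.float64(0.16), 50, 1, np.int64(120), [-0.1, -0.76, -0.64], np.float64(2.38))
(np.float64(0.16), 65, -1, np.int64(-120), [0.84, 0.34, -0.42], np.float64(2.02))
(np.float64(0.16), 65, -1, np.int64(90), [-0.56, -0.72, -0.42], np.float64(1.5))
(np.float64(0.15), 65, 1, np.int64(-60), [0.12, 0.9, -0.42], np.float64(0.93))
```

```bash
cat > hover.py <<'E'
import sys; from plan import *; from cell import bot
def hover(c,bd,sg,tag):
    pg,Rg,_,z=frames(c,np.radians(bd),sg,0,.035)
    bot.movep(pg-.13*z,Rg)
    p=bot.read_camera("wrist"); cv2.imwrite(f"pics/w_{tag}.png",p["color"])
    P=near(p,c,pg[:2],r=.1,zmin=.02)
    if len(P)>30: 
        q,s,e=fit_rest_cup(P,CUP[c]["L"],P.mean(0)[:2]); print(c,len(P),q.round(4),s.round(4),round(e,4))
    s=bot.get_state(); print(s["t"],s["tool_pos"],pg-.13*z,s["wrist_force"].round(2) if hasattr(s["wrist_force"],"round") else s["wrist_force"])
E
python3 - <<'E'
from hover import *
hover("blue",50,-1,"blue")
E
```

```text
blue 6009 [ 5.891e-01 -9.520e-02  4.915e-01 -4.000e-04] [-0.1098 -0.0026] 0.0004
3.3167 [ 0.48560909 -0.14962202  0.18803352] [ 0.48547706 -0.1483906   0.18781155] [-0.53  0.39  0.53]
```

View pics/w_blue.png

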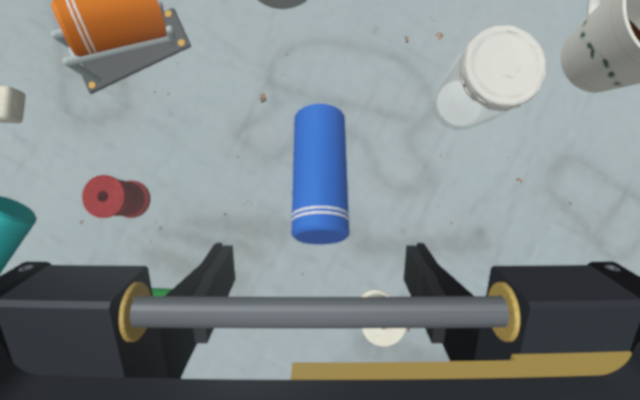

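The wrist view shows the blue cup centred between the fingers at (320,172), with the white rings toward the robot. The jar (500,65), white spool (383,318) and red spool (105,196) are clear of it. I'll grasp it, lift it and carry it above the tall post.

```bash
sed -i 's/rim=\[.587,-.0945\],yaw=.488/rim=[.588,-.095],yaw=.4905/' plan.py
cat > carry.py <<'E'
from plan import *; from cell import bot
def carry(c,bd,sg,phi,tag):
    k=CUP[c]; pg,Rg,Rf,z=frames(c,np.radians(bd),sg,np.radians(phi),.035)
    bot.move_straight(pg-.05*z,Rg,rate=.15)
    hit=bot.move_straight(pg,rate=.06,f_stop=8)
    s=bot.get_state(); print("at",hit,s["tool_pos"],pg)
    bot.gripper_to(.03); s=bot.get_state(); print("grip",s["grip_width"],s["grasp_force"],s["wrist_force"])
    bot.move_straight(s["tool_pos"]+np.array([0,0,.05]),rate=.06)
    bot.move_straight(s["tool_pos"]+np.array([0,0,.17]),rate=.2)
    top=np.r_[k["st"],.15+k["L"]-.035]
    bot.movep(top,Rf); bot.sleep(.3)
    s=bot.get_state(); print("above",s["t"],s["tool_pos"],top,s["grip_width"],s["grasp_force"],s["wrist_force"])
    for n in("side","top","wrist"):
        p=bot.read_camera(n); cv2.imwrite(f"pics/a_{tag}_{n}.png",p["color"])
        P=near(p,c,k["st"],r=.06,zmin=.14,zmax=.35); print(n,len(P))
        if len(P)<40: continue
        if n=="wrist": continue
        # cylinder side fit: axis point at z=.2 and tilt
        P=P[P[:,2]<np.percentile(P[:,2],99)-.004] if n=="side" else P
        f=lambda q:np.linalg.norm(np.cross(P-[q[0],q[1],.2],(a:=np.array([q[2],q[3],1])/np.linalg.norm([q[2],q[3],1]))),axis=1)-.023
        q=least_squares(f,[*k["st"],0,0],loss="soft_l1",f_scale=.001).x
        print(" axis@.2",q.round(4),"z range",np.percentile(P[:,2],[1,99]).round(4))
E
python3 - <<'E'
from carry import *
carry("blue",50,-1,150,"blue")
E
```

```text
at False [ 0.52604972 -0.12832415  0.06589159] [ 0.52583247 -0.12819936  0.06565151]
grip 0.04601742047977356 30.000062899198383 [ 0.8938208  -1.89828898  0.00224406]
above 9.4917 [0.49046087 0.33232619 0.2249981 ] [0.49  0.333 0.225] 0.04585621739334792 29.99983274785336 [-0.05932817  0.67914074 -1.0074527 ]
side 912
 axis@.2 [ 0.49    0.332  -0.0047  0.0043] z range [0.1513 0.2178]
top 392
 axis@.2 [ 0.4878  0.3349 -0.0193  0.0056] z range [0.1547 0.2623]
wrist 17016
```

View pics/a_blue_side.png

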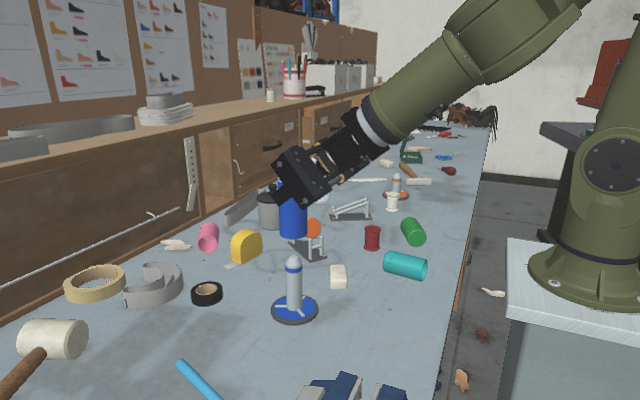

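The side view shows the blue cup upright, mouth down, at (292,215), directly above the post at (294,262). Both cameras agree within 1 mm, so I'll lower it.

```bash
cat > lower.py <<'E'
from plan import *; from cell import bot
def lower(c,bd,sg,phi,dx,tag):
    k=CUP[c]; Rf=frames(c,np.radians(bd),sg,np.radians(phi),.035)[2]
    xy=np.array(k["st"])+dx; h=k["L"]-.035
    bot.move_straight(np.r_[xy,.125+h],Rf,rate=.08)
    h1=bot.move_straight(np.r_[xy,.02+h],Rf,rate=.06,f_stop=6); s=bot.get_state(); print(h1,s["tool_pos"]-np.r_[xy,h],s["wrist_force"])
    if h1: return
    h2=bot.move_straight(np.r_[xy,.009+h],Rf,rate=.02,f_stop=5); s=bot.get_state(); print(h2,s["tool_pos"]-np.r_[xy,h],s["wrist_force"],s["grip_width"])
    if s["tool_pos"][2]-h>.016: return
    bot.gripper_to(.087); bot.sleep(.2); s=bot.get_state()
    bot.move_straight(s["tool_pos"]-.12*Rf[:,2],rate=.15)
    s=bot.get_state(); bot.move_straight(s["tool_pos"]+np.array([0,0,.08]),rate=.25)
    print(bot.get_state()["t"])
    for n in("side","top"):
        p=bot.read_camera(n); cv2.imwrite(f"pics/s_{tag}_{n}.png",p["color"])
        P=near(p,c,k["st"],r=.06,zmin=.002,zmax=.2); print(n,len(P),"max z",np.percentile(P[:,2],99).round(4),"top ctr",np.median(P[P[:,2]>k["L"]+.007],0).round(4))
E
python3 - <<'E'
from lower import *
lower("blue",50,-1,150,[.0007,-.0005],"blue")
E
```

```text
False [2.03514451e-04 9.57142509e-05 2.04443510e-02] [-0.19211078  0.36506608 -0.43422279]
True [6.65961562e-04 5.87180597e-05 1.31041958e-02] [-0.96253436 -0.70647603  3.71145302] 0.04535410806837248
15.1167
side 1833 max z 0.1227 top ctr [0.4879 0.3394 0.1217]
top 594 max z 0.1253 top ctr [0.4889 0.3322 0.1218]
```

Blue is seated, with its top at 122 mm as expected. Orange is next.

Run:
```python
from hover import *
hover("orange",50,1,"orange")
```

```text
orange 3661 [ 0.6098  0.0892 -0.5038  0.001 ] [-0.0789 -0.0036] 0.0022
16.2417 [0.53731075 0.14238729 0.1776132 ] [0.53846913 0.13988714 0.17755095] [-0.42 -0.33  0.37]
```

View pics/w_orange.png

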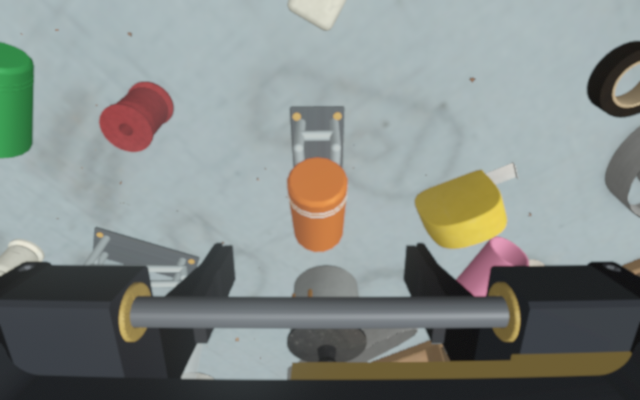

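View pics/s_blue_side.png

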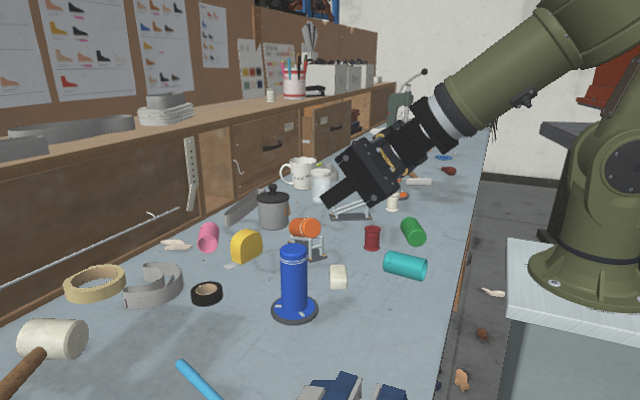

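Side view: the blue cup sits flat on its foot at (293,283). Wrist view, from the mouth side: the orange cup is centred at (318,203), and the glue pot at (327,320) is well clear in depth. That fit was poor because the end cap was in view, so I'll refit with a capped cylinder now that the arm has settled.

Run:
```python
from plan import *; from cell import bot
import pickle
p=bot.read_camera("wrist"); print(bot.get_state()["tool_pos"])
d=pickle.load(open("d0.pkl","rb"))
def fit(P,L=.08):
    def res(q):
        a=np.array([np.cos(T)*np.cos(q[2]),np.cos(T)*np.sin(q[2]),-np.sin(T)])
        r=P-[q[0],q[1],.04]; s=r@a; rad=np.linalg.norm(r-s[:,None]*a,axis=1)
        e=np.maximum(rad-.023,np.abs(s+L/2)-L/2)   # signed distance to capped cylinder
        return e
    b=least_squares(res,[.607,.0867,-.62],loss="soft_l1",f_scale=.001); return b.x.round(4),np.sqrt(np.mean(b.fun**2)).round(4)
W=near(p,"orange",[.575,.11],r=.1); S=[near(d[n],"orange",[.575,.11]) for n in("top","side")]
for P in(W,S[0],S[1],np.vstack(S)): print(len(P),*fit(P))
```

```text
[0.53732786 0.14252556 0.17792536]
3627 [ 0.6107  0.085  -0.6449] 0.0006
459 [ 0.6078  0.0876 -0.6546] 0.0016
453 [ 0.6089  0.0843 -0.6353] 0.0011
912 [ 0.6085  0.0853 -0.6439] 0.0018
```

```bash
sed -i 's/rim=\[.607,.0867\],yaw=-.66/rim=[.6095,.0855],yaw=-.645/' plan.py
python3 - <<'E'
from carry import *
carry("orange",50,1,-90,"orange")
E
```

```text
at False [0.57592312 0.1111845  0.05569422] [0.57570913 0.11092238 0.05539091]
grip 0.045734841245702776 30.000211503356695 [-1.46998875  0.18110259  1.273131  ]
above 22.4833 [ 0.47457026 -0.34484023  0.19518755] [ 0.474  -0.3457  0.195 ] 0.04570053918964364 29.999958244152367 [-0.83756635 -0.31055755 -0.02658418]
side 287
 axis@.2 [ 0.4736 -0.3449  0.0047  0.0007] z range [0.1522 0.2246]
top 385
 axis@.2 [ 0.4758 -0.3437  0.1715  0.0105] z range [0.1556 0.2326]
wrist 9800
```

View pics/a_orange_side.png

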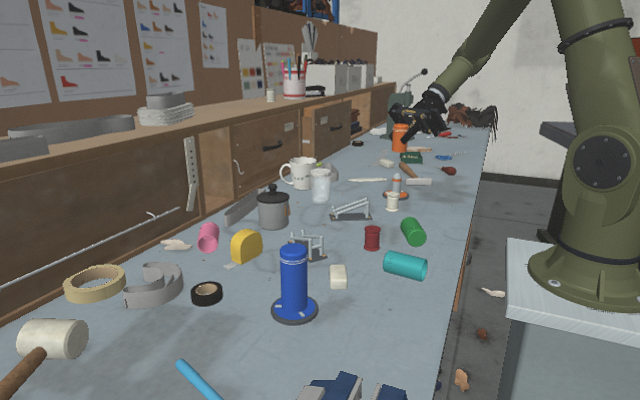

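The side view shows the orange cup upright at (400,137), above the short post at (397,185). It is about 1.5 mm short in x, so I'll correct that and lower it.

Run:
```python
from lower import *
lower("orange",50,1,-90,[.0013,0],"orange")
p=cv2.imread("pics/s_orange_side.png"); t=cv2.imread("pics/s_orange_top.png")
cv2.imwrite("pics/fin.png",np.hstack([cv2.resize(p[120:260,330:470],(400,400)),cv2.resize(t[160:300,380:520],(400,400))]))
```

```text
False [ 0.00013201 -0.00017076  0.02037269] [-0.81133464 -0.25695296 -0.15295782]
True [ 1.52573016e-04 -4.09626410e-05  1.31179053e-02] [-1.15496215 -0.29557631  4.29723342] 0.04563871378939199
27.9917
side 295 max z 0.0922 top ctr [ 0.4714 -0.3352  0.0911]
top 515 max z 0.0961 top ctr [ 0.473  -0.3428  0.0915]
```

View pics/fin.png

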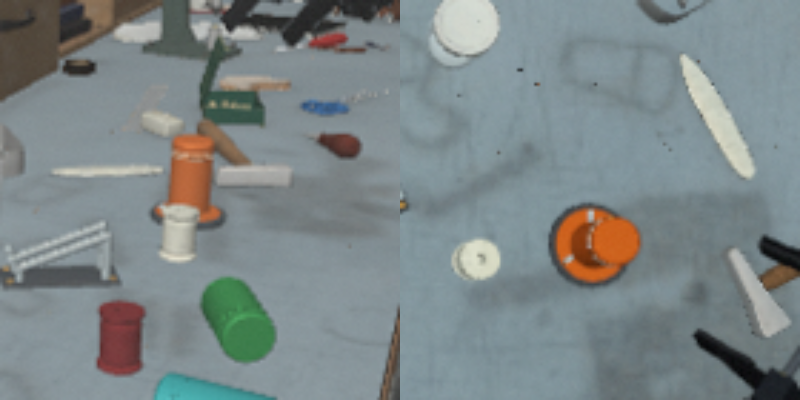

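View pics/s_orange_top.png

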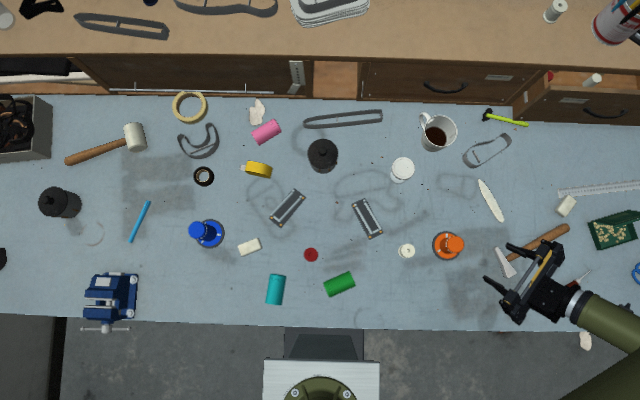

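Both cups are seated upright: blue at (205,232) with its top at 122 mm, orange at (450,245) with its top at 92 mm. The bystanders haven't moved and the gripper is clear.

```bash
python3 -c "
from cell import bot
print(bot.close_job())"
```

```text
the job is handed in; nothing more can be done
None
```

Both cups are upside down on their own posts, rims flat on the feet, nothing else was moved, and the job was handed in at about 28 s of the 67 s allowed.

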